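# Float the valve and take out its port plugs

## Robot

A 6-joint arm with a two-finger parallel gripper is mounted at the origin on a cart in front of the work surface, level with it; the furniture and walls round the work are solid. World frame = base frame: x ahead of the robot, y to its left, z up, the work surface at z = 0. Lengths are in m, angles in rad, forces in N, time in s.
With the tool pointing down it reaches from about 0.375 to 0.9 m from the base axis. Payload 3.1 kg.
Tool frame: the origin (TCP) lies midway between the tips of the shut fingers; the grasp point (between the pads) lies 19 mm behind it; z points along the fingers, y is the line along which they close (so a half turn about z gives the same grasp; the last joint's range is limited). The gripper opens to 87 mm and grips with 3 to 60 N. Pads are 19 mm wide; open, the fingers measure 117 mm over their backs; the gripper's body (75 mm by 190 mm) begins 51 mm behind the grasp point.
Start: joints at [-1.52, 0.527, 1.433, -0, 1.181, -0.178], TCP at [0.142, -0.609, 0.223] pointing down, gripper open.
Joint ranges: [-3.08, 3.08], [-0.75, 2.2], [0.22, 2.44], [-1.43, 4.57], [0, 2.65], [-2.85, 2.85]. Speed limits (rad/s): [2.79, 2.79, 3.14, 3.14, 3.14, 3.14].

## Interface

Orientations are given as a unit quaternion [x, y, z, w].
In Python, from rig import status, imaging, order gives the robot as it stands.
- The arm moves only by the tool arm_command, never from a script. Its argument "deltas" is one flat list of numbers, 5 for each row, row after row: the opening, from -1 (shut) to 1 (fully open), so that 0 is half open, then the shift along the tool's x, y, z in m, then the turn about the tool's z in rad. In form: [gripper, tx, ty, tz, roll, gripper, tx, ty, tz, roll, ...]. A call has 1 to 12 rows; each row shifts and turns the commanded pose from where the row before left it, along the tool's axes as they then stand; what a row does not reach is not made up. A row lasts 1/8 s, in which the tool goes at most 62.5 mm and 10.7 degrees, less where a joint would pass 70% of its speed; a pose out of reach is approached as far as the arm can. A call with a gripper value outside its range is refused whole. The fingers move at their own pace and stop on an object; "newtons" is the grip in N (left out, the last holds). Time passes only in rows, so rows that do not move let the fingers close. It gives the time, the measured TCP pose, the force, the opening and the grip force at its end, in the units of the state.
- status.get_obs(): the state, without advancing time (a new reading comes with each control period).
- imaging.camera(name): name is "side" or "top" or "wrist"; returns (picture, depth): 384x512x3 uint8, red, green, blue; 384x512 float32, m along the optical axis (not along the pixel's ray), 0 where there is no reading.
- imaging.camera_params(name): a dict with "intrinsics" (3x3 intrinsics, pixels), "camera_from_world" (4x4, takes a point from world to camera coordinates). Camera axes: x right, y up, looking along -z (the intrinsics and any distortion apply to the point x, -y, -z); pixel columns grow to the right and rows downward; lengths in m; the calibration is good to about 2 mm. A picture is of the moment at which its call begins: read the wrist's pose just before it. camera_params takes no time and is no camera call; for the wrist camera it gives the pose at the moment of the call.
- order.hand_in(): hands the job in; it is judged then, once.
The state is a dict: "time": time; "q": joint angles; "joint_velocities": joint speeds; "joint_torque": joint torques, N m; "position": TCP position; "tool_rot": TCP orientation; "ft_force": force on the tool from outside, world axes, zero at the start; "moment": the same for the moment, N m; "grip_width": finger opening in m; "grip_force": force on a finger pad.
Only numpy, scipy, OpenCV 4.12 (cv2) and the standard library are available. Lean on these libraries where they do the work, as an engineer would, in place of code of your own. Each camera call takes 0.05 s, during which the arm holds its last target. There are 200 camera calls.

## Task

Get the hydraulic valve block ready for flushing: first push its control lever away from you, past the stiff detent, until it stays in the float notch, so that no pressure is left behind the plugs. Then unscrew every plug that is fitted in the ports (two or three of them) counter-clockwise until its threads let go, draw it straight out and lay it wholly inside the drip tray. Leave the lever in float, the tray flat on the bench, and do not disturb the tin lid and the white tube.

Things in the scene. Friction and masses are not known exactly. Their poses are not given: they have to be found in the camera images.
- valve_block: Grey hydraulic valve block fixed to the bench, 260 mm wide (y), 90 deep (x), 145 high. Origin on the bench under the middle of its front face; x points into the block, away from the robot, y to its left, z up; turned about z. Three horizontal 34 mm ports open in the front face (x = 0), 100 mm up, at y = +90, 0, -90 mm. A lever section 120 mm high spans y = -150 to -260 mm, x = -65 to 90 mm.
- float_lever (a joint): Lever angle (rad), hinge along the block's y. 0 is neutral, leaning 0.3 rad out to the robot; grows as the knob is pushed along the block's +x, away from the robot. It springs back towards neutral until past the stiff detent, stiffest near 0.3 (about 8 N at the knob), passed at about 0.45; then it drops into the float notch at about 0.6 and stays. Hard stop 0.68.
- lever_knob (a point): Centre of the black ball knob (32 mm diameter) on the lever: a steel rod 12 mm thick, 100 mm from its hinge to the knob centre. The hinge lies at x = -30, y = -205, z = 122 mm of the block; the 16 mm above the section's top are a rubber boot.
- drip_tray: Loose aluminium tray, open on top, 155 mm (x) by 290 mm (y) and 32 mm high, walls and floor 4 mm. Origin at the centre of its underside, z up. Lies flat on the bench between the block and the robot.
- can_lid: Bystander: round tin lid, 104 mm across, 8 mm high. Origin at the centre of its underside.
- hardener_tube_0: Bystander: small white squeezed tube, 33 x 94 x 21 mm, lying flat. Origin at the centre of its underside.
- plug_a_grip (a point): Plug a, any port, may be absent; steel, 128 mm long, 0.16 kg. Centre of its grip nose: 22 mm diameter, 36 long, lip of 30 at the outer end. Cross of four 12 mm round spokes reaching 40 mm from the axis, centred 28 mm behind this point. Frame turns with the plug: x along its axis from nose to thread (the block's x when fitted), y and z along spokes. Screwed in: 56 mm before the port face, on its axis.
- plug_a_tail (a point): On plug a's axis, 92 mm from the grip centre along its x; 12 mm short of the tip. Thread 32 mm diameter. Threads: plugs unscrew counter-clockwise as the robot sees them (left spokes go down), with about 0.2 N m, backing out 8 mm a turn; they let go after 0.5 to 1.1 turns, which cannot be seen: a pull of 10 N tells, as until then the plug is held fast. Turning on is harmless (stop at 1.3 turns).
- plug_b_grip (a point): Plug b, any port, may be absent; steel, 128 mm long, 0.16 kg. Centre of its grip nose: 22 mm diameter, 36 long, lip of 30 at the outer end. Cross of four 12 mm round spokes reaching 40 mm from the axis, centred 28 mm behind this point. Frame turns with the plug: x along its axis from nose to thread (the block's x when fitted), y and z along spokes. Screwed in: 56 mm before the port face, on its axis.
- plug_b_tail (a point): On plug b's axis, 92 mm from the grip centre along its x; 12 mm short of the tip. Thread 32 mm diameter. Threads: plugs unscrew counter-clockwise as the robot sees them (left spokes go down), with about 0.2 N m, backing out 8 mm a turn; they let go after 0.5 to 1.1 turns, which cannot be seen: a pull of 10 N tells, as until then the plug is held fast. Turning on is harmless (stop at 1.3 turns).
- plug_c_grip (a point): Plug c, any port, may be absent; steel, 128 mm long, 0.16 kg. Centre of its grip nose: 22 mm diameter, 36 long, lip of 30 at the outer end. Cross of four 12 mm round spokes reaching 40 mm from the axis, centred 28 mm behind this point. Frame turns with the plug: x along its axis from nose to thread (the block's x when fitted), y and z along spokes. Screwed in: 56 mm before the port face, on its axis.
- plug_c_tail (a point): On plug c's axis, 92 mm from the grip centre along its x; 12 mm short of the tip. Thread 32 mm diameter. Threads: plugs unscrew counter-clockwise as the robot sees them (left spokes go down), with about 0.2 N m, backing out 8 mm a turn; they let go after 0.5 to 1.1 turns, which cannot be seen: a pull of 10 N tells, as until then the plug is held fast. Turning on is harmless (stop at 1.3 turns).

How it is judged:
By the outcome, as a careful person would: the job done as asked, in the order asked, and still so for the second after the job is handed in, with the robot touching nothing.
Of plug_a, plug_b, plug_c only 2 to 3 are there at a start; the rules pass over those that are not, and their reading is None.
At some moment in a run one of drip_tray may be knocked a few centimetres aside while the robot is not near it.
Once in a run the grip may slacken for a moment while it holds something.
It also fails if it takes over 210 s, if anything falls off the work surface, if the arm or the gripper's body presses on something with over 40 N, if the wrist force passes 120 N, or if a joint passes its speed limit or range.

## Working session

There is one attempt and no reset: what is moved stays moved. The work goes in short steps, Python scripts to look and compute and a tool call to move; the robot and the scene stay as the last step left them, time stands still between calls to the robot, and variables do not carry over. Pictures are saved under pics/ and viewed, at most 14 in all, crops included, and the job is handed in when it is done.

Besides the shell and the picture viewer there is one more tool, called after "Emit:" as a command line: name --argument value ..., lists and objects as JSON in quotes. arm_command: Moves the arm, as the interface text tells. Its arguments: {"type":"object","properties":{"deltas":{"type":"array"},"newtons":{"type":"number"}},"required":["deltas"]}

```bash
ls; mkdir -p pics; python3 - <<'E'
from rig import status, imaging
import cv2, numpy as np
print(status.get_obs())
for n in("side","top"):
    p,d=imaging.camera(n); cv2.imwrite(f"pics/{n}0.png",p[:,:,::-1]); np.savez(f"pics/{n}0.npz",p=p,d=d)
    c=imaging.camera_params(n); print(n,c); 
E
```

```text
pics
{'time': 0.0, 'q': array([-1.51951801e+00,  5.28445182e-01,  1.43393879e+00,  1.04646803e-05,
        1.18140724e+00, -1.78494693e-01]), 'joint_velocities': array([ 5.54216556e-04, -6.56850031e-04, -4.87012412e-05,  6.28285833e-04,
        1.78106483e-04,  1.83390702e-04]), 'joint_torque': array([-8.31371781e-04, -4.40036488e+01, -1.76589185e+01,  6.32309332e-02,
        5.81434497e-02, -1.55640550e-04]), 'position': array([ 0.14234331, -0.60779886,  0.22157294]), 'tool_rot': array([ 9.93407429e-01,  1.14631895e-01,  7.47045521e-05, -1.09674627e-03]), 'ft_force': array([-0.44713901, -0.15926381, -0.16914842]), 'moment': array([ 0.01225307,  0.00430368, -0.04783843]), 'grip_force': 0.0, 'grip_width': 0.08723857427416361}
side {'intrinsics': array([[488.43832054,   0.        , 260.71583666],
       [  0.        , 488.43832054, 192.71078846],
       [  0.        ,   0.        ,   1.        ]]), 'camera_from_world': array([[ 0.99693201, -0.07631616, -0.01739022, -0.56994444],
       [ 0.06407417,  0.66808782,  0.74131853,  0.09514574],
       [-0.04495639, -0.74015843,  0.67092803, -1.59255877],
       [ 0.        ,  0.        ,  0.        ,  1.        ]])}
top {'intrinsics': array([[386.56227184,   0.        , 254.93199017],
       [  0.        , 386.56227184, 195.4832487 ],
       [  0.        ,   0.        ,   1.        ]]), 'camera_from_world': array([[-0.00680865, -0.9998248 , -0.01743617, -0.34496328],
       [ 0.99356194, -0.00873582,  0.11295293, -0.55851476],
       [-0.11308546, -0.01655485,  0.99344734, -0.96145007],
       [ 0.        ,  0.        ,  0.        ,  1.        ]])}
```

View pics/side0.png

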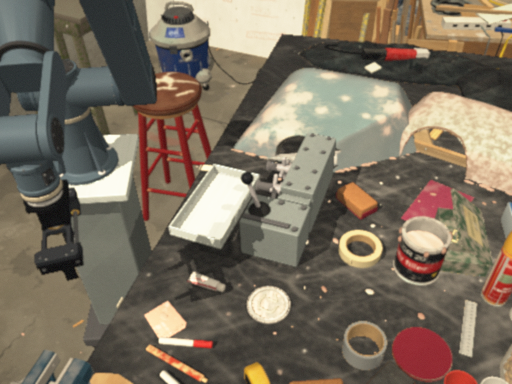

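View pics/top0.png

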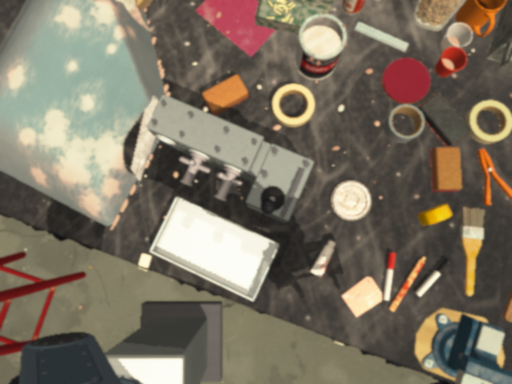

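The side view shows the block at about (300,190), the tray at (215,205), the lever at (250,185), the lid at (268,303) and the tube at (208,282). The top view shows what look like two plugs at (193,165) and (228,182), and the knob at (270,197). I'll measure next.

```bash
cat > h.py <<'E'
import numpy as np, cv2
from rig import status, imaging
from scipy.spatial.transform import Rotation as R
def cloud(n,d,c=None):
    c=c or imaging.camera_params(n); K=c["intrinsics"]; T=np.linalg.inv(c["camera_from_world"])
    v,u=np.mgrid[:d.shape[0],:d.shape[1]]
    x=(u-K[0,2])/K[0,0]*d; y=(v-K[1,2])/K[1,1]*d
    P=np.stack([x,-y,-d],-1)
    W=P@T[:3,:3].T+T[:3,3]; W[d<=0]=np.nan
    return W
def proj(n,W,c=None):
    c=c or imaging.camera_params(n); K=c["intrinsics"]; M=c["camera_from_world"]
    p=np.atleast_2d(W)@M[:3,:3].T+M[:3,3]; p=p*[1,-1,-1]; q=p@K.T
    return q[:,:2]/q[:,2:]
E
python3 - <<'E'
from h import *
for n in("top","side"):
    z=np.load(f"pics/{n}0.npz"); p,d=z["p"],z["d"]; W=cloud(n,d)
    s={"top":(slice(80,310),slice(120,400)),"side":(slice(110,330),slice(150,350))}[n]
    cv2.imwrite(f"pics/{n}_c.png",cv2.resize(p[s][:,:,::-1],None,fx=2.8,fy=2.7,interpolation=3) if n=="top" else cv2.resize(p[s][:,:,::-1],None,fx=2.7,fy=2.7,interpolation=3))
    Q=W[s].reshape(-1,3); ok=np.isfinite(Q[:,2]); print(n,ok.mean())
    if n=="top":
        m=ok&(abs(Q[:,2]-.145)<.006); A=Q[m]; print(len(A)); r=cv2.minAreaRect((A[:,:2]*1000).astype(np.float32)); print("top145",r,cv2.boxPoints(r))
        m=ok&(abs(Q[:,2]-.12)<.005); A=Q[m]; print(len(A)); r=cv2.minAreaRect((A[:,:2]*1000).astype(np.float32)); print("z120",r,cv2.boxPoints(r))
E
```

```text
top 0.9962732919254659
4186
top145 ((661.4302368164062, -263.2044982910156), (337.8959045410156, 122.20670318603516), 65.53782653808594) [[ 535.85175 -391.6844 ]
 [ 647.08856 -442.28925]
 [ 787.0087  -134.72461]
 [ 675.7719   -84.11975]]
2637
z120 ((635.626220703125, -280.42279052734375), (389.13079833984375, 154.9450225830078), 65.6212158203125) [[ 484.7512  -425.66196]
 [ 625.8808  -489.6182 ]
 [ 786.5012  -135.18362]
 [ 645.37164  -71.22739]]
side 0.9953636363636363
```

View pics/top_c.png

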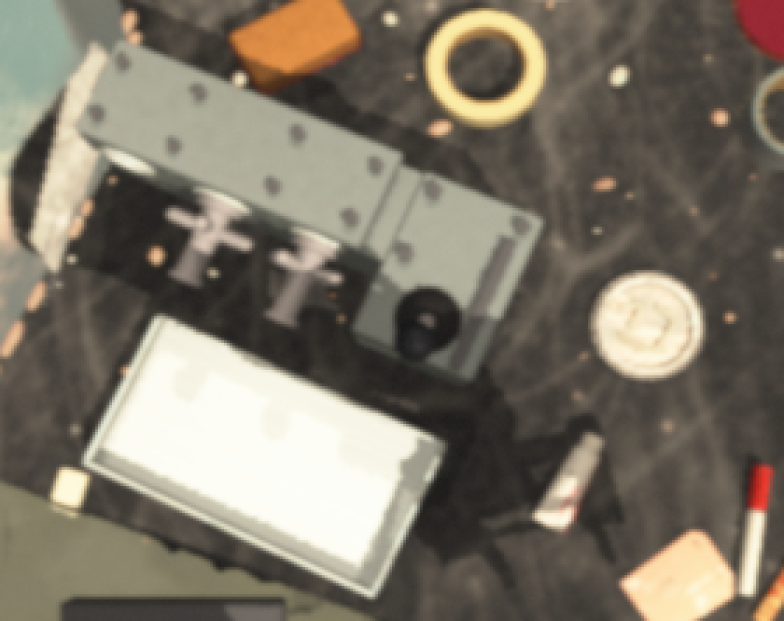

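View pics/side_c.png

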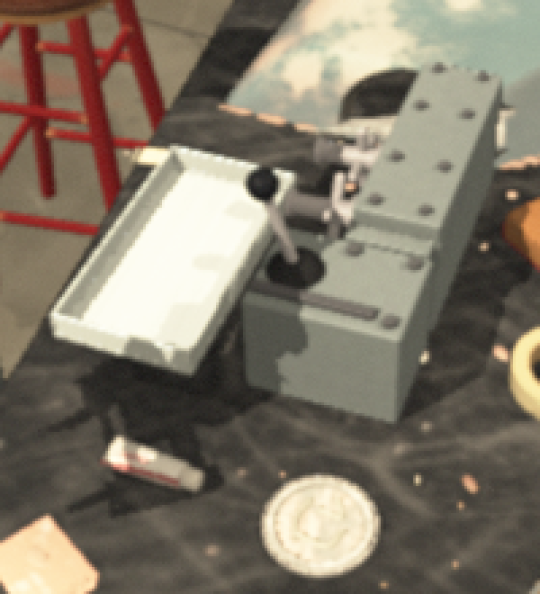

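The top crop shows the port ring at crop (130,160) empty. Plugs are fitted in the middle port (210,235) and the right port (305,275), and the knob is at (428,318). I'll fit the poses now.

```bash
cat > fit.py <<'E'
from h import *
def tray(n,p,d):
    W=cloud(n,d); hsv=cv2.cvtColor(p,cv2.COLOR_RGB2HSV)
    return W,hsv
E
python3 - <<'E'
from h import *
z=np.load("pics/top0.npz"); p,d=z["p"],z["d"]; W=cloud("top",d)
zs=np.load("pics/side0.npz"); ps,ds=zs["p"],zs["d"]; Ws=cloud("side",ds)
yaw=np.deg2rad(-24.46); 
for nm,WW in(("top",W),("side",Ws)):
    Q=WW[np.isfinite(WW[...,2])]; 
    o=np.array([.652,-.216]); 
    for it in range(4):
        c,s=np.cos(yaw),np.sin(yaw); B=(Q[:,:2]-o)@np.array([[c,-s],[s,c]])
        box=(B[:,0]>-.02)&(B[:,0]<.11)&(abs(B[:,1])<.155)
        T=box&(abs(Q[:,2]-.145)<.008); A=B[T]
        # front/back edges by bins along y
        bins=np.arange(-.12,.121,.01); yc=[];f=[];b=[]
        for y in bins:
            a=A[abs(A[:,1]-y)<.005]
            if len(a)>5: yc.append(y);f.append(a[:,0].min());b.append(a[:,0].max())
        pf=np.polyfit(yc,f,1);pb=np.polyfit(yc,b,1)
        l=[];
        for x in np.arange(.01,.085,.01):
            a=A[abs(A[:,0]-x)<.005]; 
            if len(a)>5:l.append((a[:,1].min(),a[:,1].max()))
        l=np.median(l,0)
        dx=(np.median(f)+np.median(b))/2-.045; dy=l.mean()
        yaw+= -np.arctan((pf[0]+pb[0])/2); o=o+np.array([c*dx-s*dy,s*dx+c*dy])
    print(nm,"yaw",np.rad2deg(yaw),"o",o,"front/back",np.median(f),np.median(b),"y",l,"z",np.median(Q[T,2]),pf[0],pb[0])
# knob: dark pts z>.2
for nm,WW,pp in(("top",W,p),("side",Ws,ps)):
    m=np.isfinite(WW[...,2])&(WW[...,2]>.19)&(WW[...,2]<.25)&(WW[...,0]>.4)&(WW[...,0]<.62)&(abs(WW[...,1]+.39)<.1)
    print(nm,"knob",m.sum(),np.median(WW[m],0),WW[m].min(0),WW[m].max(0), np.argwhere(m).mean(0))
# tray rim
for nm,WW in(("top",W),("side",Ws)):
    m=np.isfinite(WW[...,2])&(WW[...,2]>.022)&(WW[...,2]<.04)&(WW[...,0]>.33)&(WW[...,0]<.66)&(WW[...,1]>-.45)&(WW[...,1]<0)
    m2=cv2.connectedComponentsWithStats(m.astype(np.uint8),connectivity=8); i=1+np.argmax(m2[2][1:,4]); mm=m2[1]==i
    A=WW[mm]; r=cv2.minAreaRect((A[:,:2]*1000).astype(np.float32)); print(nm,"tray",mm.sum(),r,np.median(A[:,2]))
hsv=cv2.cvtColor(p,cv2.COLOR_RGB2HSV)
for nm,reg in(("lid",(330,178,376,224)),("tube",(305,235,340,280))):
    x0,y0,x1,y1=reg; print(nm,np.nanmedian(W[(y0+y1)//2-3:(y0+y1)//2+3,(x0+x1)//2-3:(x0+x1)//2+3].reshape(-1,3),0))
E
```

```text
top yaw -24.16964859061855 o [ 0.6502669  -0.21571262] front/back 0.0002140101742956152 0.08979081652408646 y [-0.12949253  0.12948552] z 0.14526768885608488 0.00036867330729164566 -0.00036971679020723696
side yaw -24.278040885104595 o [ 0.65028316 -0.21846   ] front/back 0.0009591341253135136 0.08904068172129828 y [-0.12917121  0.1291711 ] z 0.1448023596903807 0.0007474229612737883 -0.0007474010451037924
top knob 187 [ 0.51111098 -0.37715992  0.22928986] [ 0.49732471 -0.3936687   0.21592205] [ 0.52618235 -0.36273866  0.23621112] [205.97326203 267.37433155]
side knob 159 [ 0.51346204 -0.38646895  0.22305016] [ 0.49597045 -0.39525125  0.19017245] [ 0.52776491 -0.37035196  0.23575113] [179.05660377 247.06289308]
top tray 469 ((433.40264892578125, -224.44573974609375), (249.29403686523438, 155.04017639160156), 64.68035125732422) 0.03145938302536433
side tray 283 ((454.6833801269531, -330.5226135253906), (236.9123077392578, 102.20641326904297), 35.89006042480469) 0.02929609671499589
lid [ 0.54315274 -0.60347126  0.0044527 ]
tube [ 0.39982416 -0.51690503  0.01915982]
```

Emit:
arm_command --deltas '[-1,0,0,-0.03,0.163,-1,0,0,-0.03,0.163,-1,0,0,-0.03,0.163,-1,0,0,-0.03,0.163,-1,0.027,-0.0515,0,0,-1,0.027,-0.0515,0,0,-1,0.027,-0.0515,0,0,-1,0.027,-0.0515,0,0,-1,0.027,-0.0515,0,0,-1,0.027,-0.0515,0,0,-1,0.026,-0.0515,0,0,-1,0,0,0,0]' --newtons 40

```text
time: 1.6
position: [0.4641, -0.3534, 0.342]
tool_rot: [0.978, -0.206, -0.0, -0.001]
ft_force: [0.5, 0.3, -0.1]
grip_width: 0.0005
grip_force: 0.0
```

```bash
cat > blk.py <<'E'
from h import *
YAW=np.deg2rad(-24.22); O=np.array([.6503,-.2170,0]); RB=R.from_euler('z',YAW).as_matrix()
def toB(w): return (np.atleast_2d(w)-O)@RB
def toW(b): return np.atleast_2d(b)@RB.T+O
def st():
    o=status.get_obs(); T=R.from_quat(o["tool_rot"]).as_matrix()
    yaw=np.rad2deg(np.arctan2(T[1,0],T[0,0]))-np.rad2deg(YAW)
    print("t%.2f"%o["time"],"blockpos",toB(o["position"])[0].round(4),"yawerr %.2f tilt %.2f"%(yaw,np.rad2deg(np.arccos(-T[2,2]))),"F(block)",(o["ft_force"]@RB).round(1),"grip %.4f %.1f"%(o["grip_width"],o["grip_force"]),"q",o["q"].round(2))
E
python3 -c "
from blk import *; st()"
```

```text
t1.60 blockpos [-0.1139 -0.2008  0.342 ] yawerr 0.39 tilt 0.09 F(block) [ 0.4  0.5 -0.1] grip 0.0005 0.0 q [-0.84  0.36  1.38  0.    1.41  1.14]
```

Emit:
arm_command --deltas '[-1,0,0.004,0.05,0.007,-1,0,0,0.05,0,-1,0,0,0.037,0,-1,0.02,0,0,0,-1,0.015,0,0,0,-1,0.012,0,0,0,-1,0.012,0,0,0,-1,0.012,0,0,0,-1,0.01,0,0,0,-1,0.01,0,0,0,-1,0,0,0,0]'

```text
time: 2.98
position: [0.542, -0.399, 0.2051]
tool_rot: [0.977, -0.213, -0.001, 0.0]
ft_force: [-2.9, -0.5, 1.0]
grip_width: 0.0005
grip_force: 1.4
```

```bash
python3 -c "
from blk import *; st()"
```

```text
t2.98 blockpos [-0.0242 -0.2104  0.2051] yawerr -0.38 tilt 0.12 F(block) [-2.5 -1.7  1. ] grip 0.0005 1.4 q [-0.8   0.61  1.32 -0.    1.21  1.2 ]
```

Emit:
arm_command --deltas '[-1,0.005,0,0,0,-1,0,0,0,0,-1,-0.04,0,0,0,-1,-0.05,0,0,0,-1,0,0,-0.05,0,-1,0,0,-0.05,0,-1,0,0,0,0]'

```text
time: 3.85
position: [0.4677, -0.3652, 0.3107]
tool_rot: [0.977, -0.213, 0.005, 0.003]
ft_force: [0.2, -0.1, -0.2]
grip_width: 0.0005
grip_force: 0.0
```

```bash
cat > look.py <<'E'
from blk import *
import sys
def grab(n,tag):
    p,d=imaging.camera(n); np.savez(f"pics/{n}{tag}.npz",p=p,d=d); cv2.imwrite(f"pics/{n}{tag}.png",p[:,:,::-1]); return p,cloud(n,d)
def traypose(p,W,n="top"):
    hsv=cv2.cvtColor(p,cv2.COLOR_RGB2HSV); B=(W-O)@RB
    m=np.isfinite(W[...,2])&(W[...,2]>.024)&(W[...,2]<.037)&(B[...,0]>-.36)&(B[...,0]<-.07)&(abs(B[...,1])<.24)
    A=B[m]; r=cv2.minAreaRect((A[:,:2]*1000).astype(np.float32)); print(n,"tray rim",m.sum(),np.round(r[0],1),np.round(r[1],1),round(r[2],2)); return B,m
def knob(W,n):
    B=(W-O)@RB; m=np.isfinite(W[...,2])&(B[...,2]>.19)&(B[...,2]<.25)&(abs(B[...,1]+.205)<.035)&(abs(B[...,0]+.03)<.07)
    print(n,"knob",m.sum(),np.median(B[m],0).round(4) if m.any() else "")
E
python3 - <<'E'
from look import *
st()
for n in("top","side"):
    p,W=grab(n,"1"); traypose(p,W,n); knob(W,n)
E
```

```text
t3.85 blockpos [-0.1057 -0.2101  0.3107] yawerr -0.38 tilt 0.72 F(block) [ 0.2  0.  -0.2] grip 0.0005 0.0 q [-0.85  0.39  1.41  0.    1.33  1.15]
top tray rim 575 [-177.9    3.9] [454.1 181.4] 83.6
top knob 157 [-0.0003 -0.2052  0.2298]
side tray rim 648 [-184.7  -10.4] [474.9 180.3] 83.66
side knob 153 [ 0.0014 -0.2112  0.2241]
```

```bash
cat >> look.py <<'E'
def spokes(W,y0,n,xs=0):
    B=(W-O)@RB; B=B[np.isfinite(B[...,2])]; y=B[:,1]-y0; z=B[:,2]-.1; r=np.hypot(y,z)
    m=(abs(B[:,0]+.028-xs)<.012)&(r>.02)&(r<.043); a=np.rad2deg(np.arctan2(z[m],-y[m]))
    h=np.histogram(a,np.arange(-180,181,15))[0]; print(n,y0,"spoke angle hist (deg from right, ccw... ) ",{int(k):int(v) for k,v in zip(np.arange(-180,180,15),h) if v})
    mm=(abs(B[:,0]+.056)<.02)&(r<.02); print("  nose pts",mm.sum(), (np.median(B[mm],0).round(4)) if mm.any() else "")
def tray2(W,n):
    B=(W-O)@RB; m=np.isfinite(W[...,2])&(W[...,2]>.026)&(W[...,2]<.036)&(B[...,0]>-.36)&(B[...,0]<-.09)&(abs(B[...,1])<.24)
    q=cv2.morphologyEx(m.astype(np.uint8),cv2.MORPH_CLOSE,np.ones((7,7))); k,l,s,_=cv2.connectedComponentsWithStats(q); i=1+np.argmax(s[1:,4])
    A=B[m&(l==i)]; r=cv2.minAreaRect((A[:,:2]*1000).astype(np.float32)); print(n,"tray",len(A),np.round(r[0],1),np.round(r[1],1),round(r[2],2)); return r
E
python3 - <<'E'
from look import *
for n in("top","side"):
    d=np.load(f"pics/{n}1.npz")["d"]; W=cloud(n,d); tray2(W,n)
    d=np.load(f"pics/{n}0.npz")["d"]; W=cloud(n,d); tray2(W,n)
    for y in(.09,0,-.09): spokes(W,y,n)
p=np.load("pics/side1.npz")["p"]; cv2.imwrite("pics/side1c.png",cv2.resize(p[120:270,160:340,::-1],None,fx=4,fy=4,interpolation=3))
E
```

```text
top tray 265 [-179.5  181.1] [ 63.5 159.4] 66.99
top tray 477 [-194.9 -106. ] [269.8 155. ] 88.9
top 0.09 spoke angle hist (deg from right, ccw... )  {}
  nose pts 0 
top 0 spoke angle hist (deg from right, ccw... )  {-180: 5, -15: 7, 0: 32, 15: 1, 75: 16, 90: 12, 165: 34}
  nose pts 158 [-0.0556 -0.0009  0.1061]
top -0.09 spoke angle hist (deg from right, ccw... )  {-165: 10, -150: 1, -75: 3, -60: 2, 15: 4, 30: 30, 45: 2, 105: 24, 120: 11}
  nose pts 159 [-0.0557 -0.0898  0.1063]
side tray 375 [-194.9 -105.7] [270.6 158.6] 88.8
side tray 219 [-262.3  -86.4] [289.7  98.7] 68.0
side 0.09 spoke angle hist (deg from right, ccw... )  {}
  nose pts 0 
side 0 spoke angle hist (deg from right, ccw... )  {-180: 2, -90: 10, -15: 9, 0: 18, 60: 1, 75: 21, 90: 3, 165: 15}
  nose pts 109 [-0.0582 -0.0062  0.1032]
side -0.09 spoke angle hist (deg from right, ccw... )  {-75: 7, -60: 7, 15: 10, 30: 12, 105: 21, 120: 8, 135: 1}
  nose pts 107 [-0.0577 -0.0958  0.1042]
```

View pics/side1c.png

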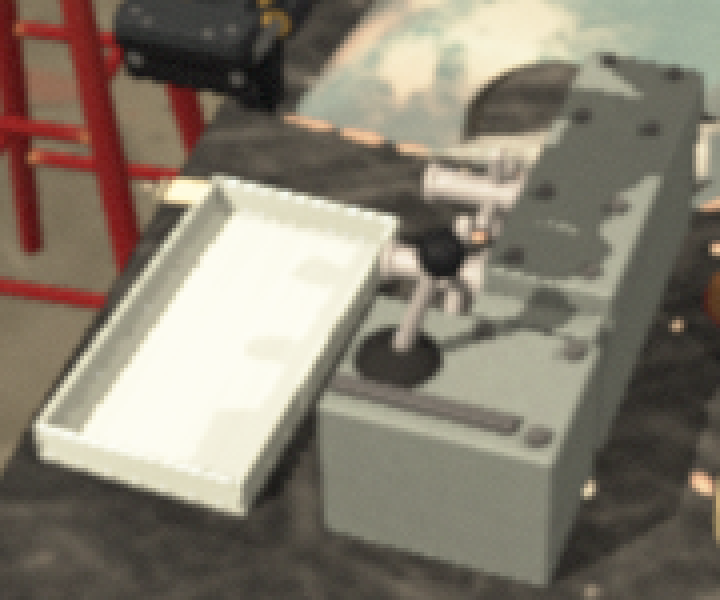

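Knob now at block x≈0, so the lever is in the float notch. I'll ratchet the right plug next, starting with one test stroke.

Emit:
arm_command --deltas '[-1,0.0237,-0.049,0,-0.006,-1,0.0237,-0.049,0,0,-1,0.0237,-0.049,0,0,-1,0,0,0.05,0,-1,0,0,0.05,0,-1,0,0,0.045,0,-1,0,0,0,0]'

```text
time: 4.82
position: [0.5872, -0.2558, 0.1547]
tool_rot: [0.978, -0.21, -0.006, -0.002]
ft_force: [0.1, -0.3, 0.6]
grip_width: 0.0001
grip_force: 0.0
```

```bash
python3 - <<'E'
from look import *
st()
p,W=grab("side","2")
cv2.imwrite("pics/side2c.png",cv2.resize(p[100:250,190:350,::-1],None,fx=4,fy=4,interpolation=3))
E
```

```text
t4.83 blockpos [-0.0416 -0.0612  0.1547] yawerr -0.02 tilt 0.75 F(block) [ 0.3 -0.3  0.6] grip 0.0001 0.0 q [-0.59  0.63  1.44  0.    1.08  1.41]
```

View pics/side2c.png

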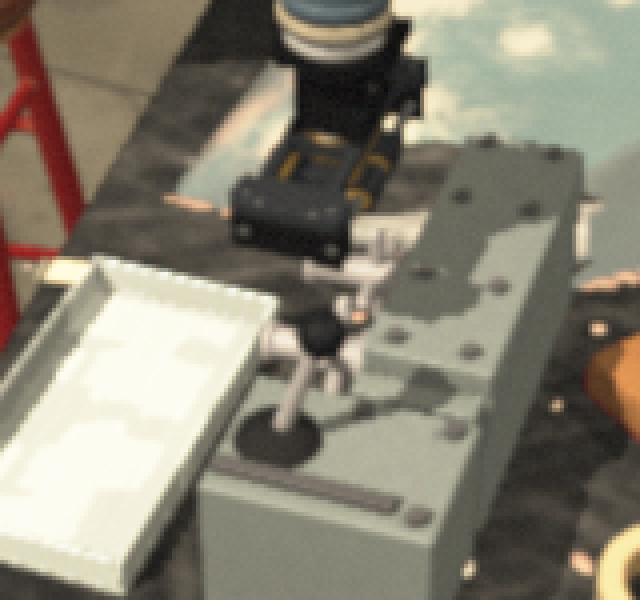

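Emit:
arm_command --deltas '[-1,0.007,0,0,0,-1,0,0,0.015,0,-1,0,-0.0035,0.01,0,-1,0,-0.0035,0.01,0,-1,0,-0.004,0.01,0,-1,0,-0.004,0.01,0,-1,0,-0.0015,0.0085,0,-1,0,-0.0015,0.0085,0,-1,0,0,0,0,-1,0,0,0,0]'

```text
time: 6.12
position: [0.6045, -0.2454, 0.0885]
tool_rot: [0.978, -0.21, -0.0, 0.0]
ft_force: [-1.2, -2.9, -1.0]
grip_width: 0.0005
grip_force: 1.8
```

```bash
python3 - <<'E'
from look import *
st()
for n in ("side","top"):
    p,W=grab(n,"3"); spokes(W,-.09,n,-.002)
E
```

```text
t6.12 blockpos [-0.0302 -0.0447  0.0885] yawerr -0.04 tilt 0.04 F(block) [ 0.1 -3.1 -1. ] grip 0.0005 1.8 q [-0.56  0.73  1.46 -0.    0.95  1.44]
side -0.09 spoke angle hist (deg from right, ccw... )  {-75: 3, -60: 10, 15: 6, 30: 2}
  nose pts 64 [-0.0671 -0.0973  0.1033]
top -0.09 spoke angle hist (deg from right, ccw... )  {-165: 2, 105: 22, 120: 3}
  nose pts 83 [-0.0646 -0.0898  0.106 ]
```

Emit:
arm_command --deltas '[-1,-0.004,-0.02,0,0,-1,0,0,-0.04,0,-1,0,0,-0.035,0,-1,0,0.043,0,0,-1,0,0,0,0,-1,0,0,0.015,0,-1,0,0,0.01,0,-1,0,-0.002,0.01,0,-1,0,-0.002,0.006,0,-1,0,0,0,0]'

```text
time: 7.48
position: [0.5946, -0.2611, 0.1229]
tool_rot: [0.978, -0.209, 0.002, 0.001]
ft_force: [0.3, -3.2, 4.5]
grip_width: 0.0006
grip_force: 1.9
```

```bash
python3 - <<'E'
from look import *
st()
for n in ("side","top"):
    p,W=grab(n,"4"); spokes(W,-.09,n,-.002)
    cv2.imwrite(f"pics/{n}4c.png",cv2.resize(p[100:250,190:350,::-1],None,fx=4,fy=4,interpolation=3))
E
```

```text
t7.47 blockpos [-0.0327 -0.0631  0.1229] yawerr 0.04 tilt 0.22 F(block) [ 1.6 -2.8  4.5] grip 0.0006 1.9 q [-0.59  0.68  1.46 -0.    1.01  1.41]
side -0.09 spoke angle hist (deg from right, ccw... )  {-60: 1, -45: 11, -30: 3, 120: 5, 135: 10, 150: 1}
  nose pts 65 [-0.0675 -0.0956  0.101 ]
top -0.09 spoke angle hist (deg from right, ccw... )  {-45: 5, -30: 1, 45: 14, 60: 15}
  nose pts 78 [-0.0663 -0.0908  0.1044]
```

View pics/side4c.png

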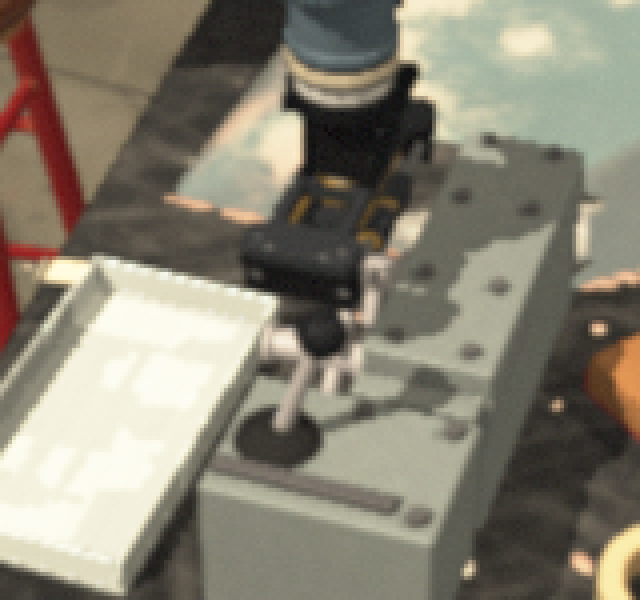

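Emit:
arm_command --deltas '[-1,-0.002,-0.008,0.0115,0,-1,0,-0.008,0.0115,0,-1,0,-0.001,0.01,0,-1,0,-0.001,0.01,0,-1,0,0,0,0,-1,0,-0.02,0,0,-1,0,0,-0.04,0,-1,0,0,-0.035,0,-1,0,0.04,0,0,-1,0,0,0,0]'

```text
time: 8.82
position: [0.5891, -0.263, 0.1545]
tool_rot: [0.977, -0.211, -0.001, 0.0]
ft_force: [-0.2, 0.1, -0.4]
grip_width: 0.0005
grip_force: 0.0
```

Emit:
arm_command --deltas '[-1,0,0,0.02,0,-1,0,0,0.01,0,-1,0,-0.003,0.01,0,-1,0,-0.005,0.0115,0,-1,0,-0.006,0.0115,0,-1,0,-0.003,0.01,0,-1,0,-0.002,0.008,0,-1,0,0,0,0]'

```text
time: 9.82
position: [0.5977, -0.2433, 0.0724]
tool_rot: [0.978, -0.21, -0.001, -0.0]
ft_force: [-0.1, -0.1, 0.3]
grip_width: 0.0006
grip_force: 0.0
```

```bash
python3 - <<'E'
from look import *
st()
for n in ("side","top"):
    p,W=grab(n,"5"); spokes(W,-.09,n,-.004)
E
```

```text
t9.82 blockpos [-0.0372 -0.0455  0.0724] yawerr 0.01 tilt 0.13 F(block) [-0.  -0.1  0.3] grip 0.0006 0.0 q [-0.56  0.74  1.49 -0.    0.91  1.43]
side -0.09 spoke angle hist (deg from right, ccw... )  {-75: 2, -60: 8, -45: 3, -30: 1, 15: 7, 30: 1}
  nose pts 52 [-0.0664 -0.1004  0.1017]
top -0.09 spoke angle hist (deg from right, ccw... )  {-165: 1, 105: 18, 120: 1}
  nose pts 86 [-0.0475 -0.0915  0.1077]
```

```bash
python3 - <<'E'
from look import *
a=cv2.resize(np.load("pics/top5.npz")["p"][130:230,170:300,::-1],None,fx=6,fy=6,interpolation=3)
cv2.imwrite("pics/top5c.png",a)
c=imaging.camera_params("wrist"); print(c["camera_from_world"].round(3))
E
```

```text
[[-0.411 -0.912 -0.001  0.024]
 [ 0.869 -0.392 -0.302 -0.623]
 [ 0.276 -0.125  0.953 -0.444]
 [ 0.     0.     0.     1.   ]]
```

View pics/top5c.png

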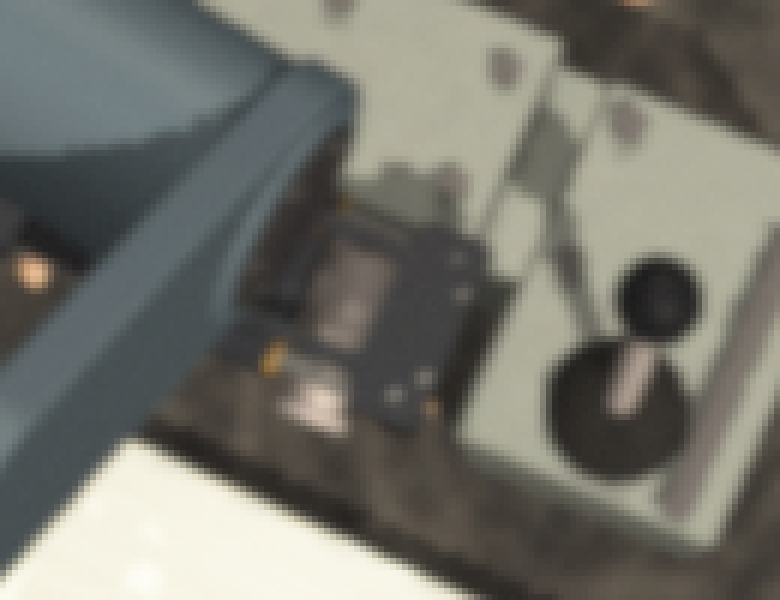

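The gripper occludes the plug in the top view (only the nose shows, at crop (318,395)). I'll raise the gripper and measure from the side.

Emit:
arm_command --deltas '[-1,0,-0.02,0,0,-1,0,0,-0.04,0,-1,0,0,-0.04,0,-1,-0.03,0.04,-0.02,0,-1,0,0,0,0]'

```text
time: 10.55
position: [0.5619, -0.2513, 0.1759]
tool_rot: [0.977, -0.211, 0.001, 0.001]
ft_force: [-0.3, -0.9, 0.4]
grip_width: 0.0004
grip_force: 0.0
```

```bash
python3 - <<'E'
from look import *
st()
for n in ("side","top","wrist"):
    p,W=grab(n,"6"); spokes(W,-.09,n,-.006)
cv2.imwrite("pics/w6.png",p[:,:,::-1])
E
```

```text
t10.55 blockpos [-0.0666 -0.0676  0.1759] yawerr -0.19 tilt 0.17 F(block) [ 0.1 -0.9  0.4] grip 0.0004 0.0 q [-0.6   0.57  1.51 -0.    1.07  1.4 ]
side -0.09 spoke angle hist (deg from right, ccw... )  {-75: 1, -60: 8, -45: 4, -30: 1, 15: 7, 30: 1, 105: 17, 120: 5}
  nose pts 65 [-0.0662 -0.0997  0.1035]
top -0.09 spoke angle hist (deg from right, ccw... )  {-60: 1, 30: 4, 45: 1, 105: 4}
  nose pts 156 [-0.0551 -0.093   0.1074]
wrist -0.09 spoke angle hist (deg from right, ccw... )  {-165: 177, -150: 26, -60: 42, 15: 10, 30: 284, 45: 16, 105: 128, 120: 163}
  nose pts 1069 [-0.0574 -0.0891  0.1064]
```

View pics/w6.png

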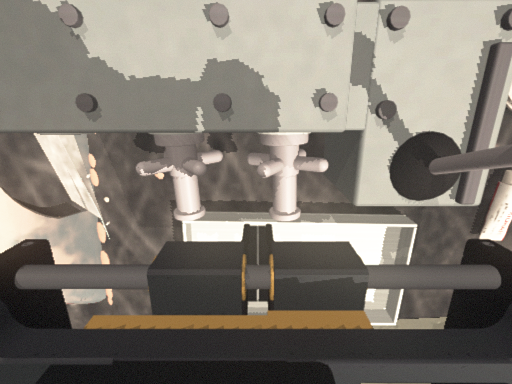

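```bash
cat >> look.py <<'E'
def xshift(W,ys=(0,-.09)):
    B=(W-O)@RB; B=B[np.isfinite(B[...,2])]
    for y0 in ys:
        y=B[:,1]-y0; z=B[:,2]-.1; r=np.hypot(y,z)
        a=(r>.022)&(r<.042)&(B[:,0]>-.055)&(B[:,0]<-.015); b=(r<.017)&(B[:,0]<-.05)&(B[:,0]>-.1)
        print("  y0",y0,"spoke x 5/50/95%",np.percentile(B[a,0],[5,50,95]).round(4),"nose end x",np.percentile(B[b,0],[1,3]).round(4),"ang mod90 %.1f"%(np.rad2deg(np.angle(np.mean(np.exp(4j*np.arctan2(z[a],-y[a])))))/4%90))
E
python3 - <<'E'
from look import *
z=np.load("pics/wrist6.npz"); xshift(cloud("wrist",z["d"]))
E
```

```text
y0 0 spoke x 5/50/95% [-0.0343 -0.0283 -0.0234] nose end x [-0.0809 -0.08  ] ang mod90 54.2
  y0 -0.09 spoke x 5/50/95% [-0.0334 -0.0278 -0.0232] nose end x [-0.0806 -0.0797] ang mod90 33.2
```

```bash
python3 - <<'E'
from look import *
for f in("top0","top1","side0","side1","side2","side4","side6","top6"):
    z=np.load(f"pics/{f}.npz"); print(f); xshift(cloud(f[:-1],z["d"]))
E
```

```text
top0
  y0 0 spoke x 5/50/95% [-0.0344 -0.0294 -0.0241] nose end x [-0.0806 -0.0803] ang mod90 89.8
  y0 -0.09 spoke x 5/50/95% [-0.0346 -0.0303 -0.0245] nose end x [-0.0805 -0.0802] ang mod90 30.8
top1
  y0 0 spoke x 5/50/95% [-0.0343 -0.0298 -0.0242] nose end x [-0.0805 -0.0802] ang mod90 89.7Traceback (most recent call last):
  File "<stdin>", line 3, in <module>
  File "look.py", line 26, in xshift
    print("  y0",y0,"spoke x 5/50/95%",np.percentile(B[a,0],[5,50,95]).round(4),"nose end x",np.percentile(B[b,0],[1,3]).round(4),"ang mod90 %.1f"%(np.rad2deg(np.angle(np.mean(np.exp(4j*np.arctan2(z[a],-y[a])))))/4%90))
                                       ~~~~~~~~~~~~~^^^^^^^^^^^^^^^^^^
    return _quantile_unchecked(
        a, q, axis, out, overwrite_input, method, keepdims, weights)
    return _ureduce(a,
                    func=_quantile_ureduce_func,
    ...<5 lines>...
                    overwrite_input=overwrite_input,
                    method=method)
    r = func(a, **kwargs)
    result = _quantile(arr,
                       quantiles=q,
    ...<2 lines>...
                       out=out,
                       weights=wgt)
    slices_having_nans = np.isnan(arr[-1, ...])
                                  ~~~^^^^^^^^^
IndexError: index -1 is out of bounds for axis 0 with size 0
```

```bash
python3 - <<'E'
from look import *
for f in("side0","side2","side3","side4","side5","side6","top6"):
    z=np.load(f"pics/{f}.npz"); print(f)
    for y in(0,-.09):
        try: xshift(cloud(f[:-1],z["d"]),(y,))
        except Exception as e: print("  none",y)
E
```

```text
side0
  y0 0 spoke x 5/50/95% [-0.0331 -0.0276 -0.0229] nose end x [-0.0804 -0.0796] ang mod90 88.4
  y0 -0.09 spoke x 5/50/95% [-0.0344 -0.0279 -0.0235] nose end x [-0.0802 -0.0794] ang mod90 28.7
side2
  y0 0 spoke x 5/50/95% [-0.0332 -0.0273 -0.0228] nose end x [-0.0796 -0.0795] ang mod90 88.4
  y0 -0.09 spoke x 5/50/95% [-0.0326 -0.027  -0.0229] nose end x [-0.0808 -0.0802] ang mod90 28.9
side3
  none 0
  y0 -0.09 spoke x 5/50/95% [-0.0322 -0.0266 -0.0228] nose end x [-0.0803 -0.08  ] ang mod90 31.5
side4
  none 0
  y0 -0.09 spoke x 5/50/95% [-0.0329 -0.0265 -0.0232] nose end x [-0.0806 -0.08  ] ang mod90 51.9
side5
  none 0
  y0 -0.09 spoke x 5/50/95% [-0.0315 -0.0264 -0.0231] nose end x [-0.0812 -0.0808] ang mod90 32.0
side6
  y0 0 spoke x 5/50/95% [-0.0342 -0.0284 -0.0238] nose end x [-0.0801 -0.0793] ang mod90 52.4
  y0 -0.09 spoke x 5/50/95% [-0.0355 -0.0272 -0.0231] nose end x [-0.081  -0.0806] ang mod90 29.5
top6
  none 0
  y0 -0.09 spoke x 5/50/95% [-0.0349 -0.0335 -0.0323] nose end x [-0.0751 -0.0743] ang mod90 31.9
```

```bash
python3 - <<'E'
from look import *
o=status.get_obs(); p,W=grab("wrist","7")
T=R.from_quat(o["tool_rot"]).as_matrix(); L=(W-o["position"])@T
m=np.isfinite(L[...,2])&(abs(L[...,0])<.02)&(abs(L[...,1])<.03)&(L[...,2]<.006)&(L[...,2]>-.075)
for a in np.arange(-.07,.006,.01):
    q=L[m&(abs(L[...,2]-a-.005)<.005)]
    if len(q)>3: print("tool z %.3f..%.3f"%(a,a+.01),len(q),"y",q[:,1].min().round(4),q[:,1].max().round(4),"x",q[:,0].min().round(4),q[:,0].max().round(4))
E
```

```text
tool z -0.070..-0.060 47 y -0.0057 0.0043 x -0.0027 0.0079
tool z -0.060..-0.050 47 y -0.0058 0.0043 x -0.0109 0.0015
tool z -0.050..-0.040 359 y -0.0066 0.0051 x -0.0102 0.0111
tool z -0.040..-0.030 233 y -0.0081 0.0066 x 0.0083 0.0111
tool z -0.030..-0.020 269 y -0.0102 0.0087 x 0.0023 0.0114
tool z -0.020..-0.010 236 y -0.0098 0.0084 x 0.0083 0.0113
tool z -0.010..0.000 192 y -0.0098 0.0084 x 0.0084 0.0114
tool z 0.000..0.010 10 y -0.0089 0.0081 x 0.0085 0.0108
```

Emit:
arm_command --deltas '[-1,0.0336,0.0054,0,0.0,-1,0,0,0.031,0,-1,0,0,0.01,0,-1,0,-0.005,0.0075,0,-1,0,-0.005,0.0075,0,-1,0,0,0,0,-1,0,0,0,0]'

```text
time: 11.62
position: [0.5951, -0.256, 0.1186]
tool_rot: [0.978, -0.209, -0.001, -0.002]
ft_force: [-1.1, 5.0, 8.4]
grip_width: 0.0005
grip_force: 4.3
```

```bash
cat > wl.py <<'E'
from look import *
st(); p,W=grab("wrist","_tmp")
for y in(0,-.09):
    try: spokes(W,y,"wrist",-.002); xshift(W,(y,))
    except Exception: print("none",y)
E
python3 wl.py
```

```text
t11.62 blockpos [-0.0343 -0.0582  0.1186] yawerr 0.05 tilt 0.27 F(block) [-3.   4.2  8.4] grip 0.0005 4.3 q [-0.58  0.68  1.46  0.    1.01  1.41]
wrist 0 spoke angle hist (deg from right, ccw... )  {-150: 2, -135: 1, -60: 3, -45: 257, -30: 39, 30: 11, 45: 248, 60: 119, 120: 19, 135: 520, 150: 15}
  nose pts 144 [-0.0386  0.0015  0.1084]
none 0
wrist -0.09 spoke angle hist (deg from right, ccw... )  {-135: 107, -45: 12, -30: 243, -15: 21, 45: 11, 60: 243, 75: 148, 120: 58, 135: 208, 150: 160}
  nose pts 168 [-0.0384 -0.0852  0.1088]
none -0.09
```

Emit:
arm_command --deltas '[-1,0,-0.002,0.009,0,-1,0,-0.002,0.009,0,-1,0,-0.0015,0.0075,0,-1,0,-0.0015,0.0075,0,-1,0,0,0,0,-1,0,0,0,0]'

```text
time: 12.42
position: [0.5991, -0.2512, 0.0859]
tool_rot: [0.978, -0.21, 0.0, -0.001]
ft_force: [-0.4, 4.3, 7.9]
grip_width: 0.0003
grip_force: 4.9
```

```bash
python3 wl.py
```

```text
t12.43 blockpos [-0.0327 -0.0522  0.0859] yawerr 0.01 tilt 0.13 F(block) [-2.2  3.8  7.9] grip 0.0003 4.9 q [-0.57  0.73  1.47  0.    0.94  1.42]
wrist 0 spoke angle hist (deg from right, ccw... )  {-45: 104, -30: 38, -15: 3, 0: 1, 120: 25, 135: 548, 150: 35}
  nose pts 0 
none 0
wrist -0.09 spoke angle hist (deg from right, ccw... )  {-180: 108, -165: 174, -150: 1, 15: 90, 30: 382, 135: 59, 150: 149, 165: 197}
  nose pts 0 
none -0.09
```

Emit:
arm_command --deltas '[-1,0,0,-0.04,0,-1,0,0,-0.022,0,-1,0,0.021,0,0,-1,0,0,0,0,-1,0,0,0.013,0,-1,0,-0.005,0.0075,0,-1,0,-0.005,0.0075,0,-1,0,-0.003,0.0095,0,-1,0,-0.003,0.0095,0,-1,0,-0.0025,0.0085,0,-1,0,-0.0025,0.0085,0,-1,0,0,0,0]'

```text
time: 13.98
position: [0.5996, -0.2519, 0.0827]
tool_rot: [0.978, -0.21, 0.001, -0.001]
ft_force: [2.0, 4.2, 9.0]
grip_width: 0.0003
grip_force: 5.7
```

```bash
python3 wl.py
```

```text
t13.97 blockpos [-0.0319 -0.0526  0.0827] yawerr -0.05 tilt 0.17 F(block) [0.1 4.6 9. ] grip 0.0003 5.7 q [-0.57  0.73  1.47  0.    0.94  1.42]
wrist 0 spoke angle hist (deg from right, ccw... )  {-45: 60, -30: 33, 120: 20, 135: 400, 150: 33}
  nose pts 2 [-0.0368  0.0113  0.1053]
none 0
wrist -0.09 spoke angle hist (deg from right, ccw... )  {-180: 57, -165: 49, -150: 54, 15: 96, 30: 253, 135: 63, 150: 142, 165: 217}
  nose pts 0 
none -0.09
```

Emit:
arm_command --deltas '[-1,0,0,-0.04,0,-1,-0.003,0,-0.024,0,-1,0,0.021,0,0,-1,0,0,0,0,-1,0,0,0.013,0,-1,0,-0.005,0.0075,0,-1,0,-0.005,0.0075,0,-1,0,-0.003,0.0095,0,-1,0,-0.003,0.0095,0,-1,0,-0.0025,0.0085,0,-1,0,-0.0025,0.0085,0,-1,0,0,0,0]'

```text
time: 15.52
position: [0.5971, -0.2499, 0.0824]
tool_rot: [0.978, -0.21, 0.001, -0.002]
ft_force: [3.6, 6.0, 9.2]
grip_width: 0.0005
grip_force: 6.8
```

Emit:
arm_command --deltas '[-1,0,0,-0.04,0,-1,-0.002,0,-0.024,0,-1,0,0.021,0,0,-1,0,0,0,0,-1,0,0,0.013,0,-1,0,-0.005,0.0075,0,-1,0,-0.005,0.0075,0,-1,0,-0.003,0.0095,0,-1,0,-0.003,0.0095,0,-1,0,-0.0025,0.0085,0,-1,0,-0.0025,0.0085,0,-1,0,0,0,0]'

```text
time: 17.02
position: [0.5957, -0.2515, 0.0825]
tool_rot: [0.978, -0.21, 0.002, 0.0]
ft_force: [2.4, 0.7, 6.0]
grip_width: 0.0006
grip_force: 3.0
```

Emit:
arm_command --deltas '[-1,0,0,-0.05,0,-1,0,0,-0.05,0,-1,-0.035,0.04,0,0,-1,0,0,0,0]'

```text
time: 17.52
position: [0.542, -0.2731, 0.1811]
tool_rot: [0.977, -0.211, -0.002, -0.001]
ft_force: [-0.8, 0.7, 0.2]
grip_width: 0.0002
grip_force: 0.0
```

```bash
python3 wl.py
```

```text
t17.52 blockpos [-0.0758 -0.0956  0.1811] yawerr -0.17 tilt 0.28 F(block) [-1.   0.3  0.2] grip 0.0002 0.0 q [-0.65  0.55  1.52 -0.    1.08  1.35]
wrist 0 spoke angle hist (deg from right, ccw... )  {-60: 1, -45: 205, -30: 8, 30: 3, 45: 138, 60: 101, 120: 5, 135: 365, 150: 3}
  nose pts 1108 [-0.0573 -0.0022  0.1057]
  y0 0 spoke x 5/50/95% [-0.0327 -0.0271 -0.0218] nose end x [-0.0792 -0.0784] ang mod90 54.2
wrist -0.09 spoke angle hist (deg from right, ccw... )  {-165: 101, -150: 61, -75: 3, -60: 72, 15: 56, 30: 235, 105: 173, 120: 87, 150: 1, 165: 2}
  nose pts 935 [-0.0556 -0.0937  0.105 ]
  y0 -0.09 spoke x 5/50/95% [-0.0404 -0.0338 -0.0276] nose end x [-0.0861 -0.0856] ang mod90 31.3
```

Emit:
arm_command --deltas '[0.15,0.0125,-0.0055,0,0,0.15,0,0,0,0,0.15,0,0,0.05,0,0.15,0,0,0.05,0,0.15,0,0,0,0,-0.8,0,0,0,0,-0.8,0,0,0,0,-0.8,0,0,0,0]' --newtons 50

```text
time: 18.58
position: [0.5599, -0.274, 0.0845]
tool_rot: [0.978, -0.21, 0.002, 0.001]
ft_force: [0.0, -1.2, 0.2]
grip_width: 0.0277
grip_force: 0.2
```

```bash
python3 -c "
from blk import *; st()"
```

```text
t18.57 blockpos [-0.059  -0.0891  0.0845] yawerr -0.02 tilt 0.20 F(block) [ 0.5 -1.1  0.2] grip 0.0277 0.2 q [-0.63  0.7   1.55  0.    0.89  1.36]
```

Emit:
arm_command --deltas '[-0.8,0,0,0,0,-0.8,0,0,0,0,-0.8,-0.004,0,0,0,-0.8,-0.004,0,0,0,-0.8,0,0,0,0]'

```text
time: 19.2
position: [0.5513, -0.2702, 0.0827]
tool_rot: [0.978, -0.21, -0.0, 0.0]
ft_force: [0.1, -1.6, 1.2]
grip_width: 0.0206
grip_force: 49.8
```

```bash
python3 -c "
from blk import *; st()"
```

```text
t19.20 blockpos [-0.0685 -0.0891  0.0827] yawerr -0.04 tilt 0.01 F(block) [ 0.7 -1.4  1.2] grip 0.0206 49.8 q [-0.64  0.69  1.57 -0.    0.88  1.36]
```

Emit:
arm_command --deltas '[-0.8,-0.01,0,0,0,-0.8,-0.012,0,0,0,-0.8,-0.015,0,0,0,-0.8,-0.015,0,0,0,-0.8,-0.01,0,0,0,-0.8,0,0,0,0]'

```text
time: 19.95
position: [0.4936, -0.2436, 0.0822]
tool_rot: [0.978, -0.21, -0.001, -0.001]
ft_force: [0.0, -0.6, -2.0]
grip_width: 0.0206
grip_force: 49.8
```

```bash
python3 - <<'E'
from look import *
st()
p,W=grab("wrist","8"); cv2.imwrite("pics/w8.png",p[:,:,::-1]); tray2(W,"wrist")
p,W=grab("top","8"); tray2(W,"top")
p,W=grab("side","8"); tray2(W,"side")
B=(W-O)@RB; m=np.isfinite(B[...,2])&(B[...,2]<.06)&(B[...,2]>.003)&(B[...,0]>-.36)&(B[...,0]<-.09)&(B[...,1]>-.3)&(B[...,1]<.1)
A=B[m]
E
```

```text
t19.95 blockpos [-0.132  -0.0885  0.0822] yawerr -0.03 tilt 0.16 F(block) [ 0.3 -0.6 -2. ] grip 0.0206 49.8 q [-0.66  0.63  1.74  0.    0.78  1.33]
wrist tray 1069 [-123.    -6.6] [ 50.2 108.8] 29.57
top tray 264 [-178.7  181. ] [ 60.6 156. ] 67.58
side tray 154 [-269.2 -103.7] [265.  19.] 86.16
```

View pics/w8.png

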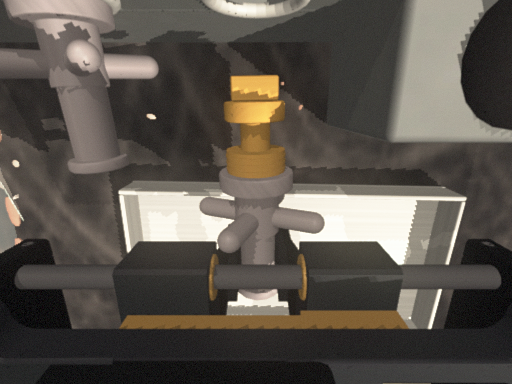

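The plug is out and held straight, with its yellow thread end at (255,90) and no droop. I'll lift it and measure the tray.

Emit:
arm_command --deltas '[-0.8,0,0,-0.05,0,-0.8,0,0,-0.05,0,-0.8,0,0,-0.04,0,-0.8,0,0,0,0]'

```text
time: 20.6
position: [0.4976, -0.2464, 0.2262]
tool_rot: [0.978, -0.21, 0.004, 0.002]
ft_force: [-0.2, 0.1, -2.1]
grip_width: 0.0208
grip_force: 49.8
```

```bash
cat > tr.py <<'E'
from look import *
def rim(names,tag,draw=True):
    P=[]
    for n in names:
        p,W=grab(n,tag); B=(W-O)@RB; hsv=cv2.cvtColor(p,cv2.COLOR_RGB2HSV)
        m=np.isfinite(B[...,2])&(B[...,2]>.027)&(B[...,2]<.036)&(B[...,0]>-.34)&(B[...,0]<-.08)&(B[...,1]>-.3)&(B[...,1]<.12)
        k,l,s,_=cv2.connectedComponentsWithStats(cv2.dilate(m.astype(np.uint8),np.ones((3,3))))
        keep=np.isin(l,[i for i in range(1,k) if s[i,4]>25]); A=B[m&keep]; 
        print(n,len(A)); P.append(A)
        im=np.full((420,440,3),255,np.uint8)
        
    im=np.full((540,840,3),255,np.uint8)
    for A,c in zip(P,((255,0,0),(0,160,0),(0,0,255))):
        for x,y,z in A: cv2.circle(im,(int((.12-y)*2000),int((-.08-x)*2000)),1,c,-1)
    for i in range(0,27,2): cv2.line(im,(0,i*20),(8,i*20),0,1)
    cv2.imwrite(f"pics/rim{tag}.png",im); np.save(f"pics/rim{tag}.npy",np.vstack(P)); return P
if __name__=="__main__":
    st(); rim(("top","side","wrist"),sys.argv[1])
E
python3 tr.py 9
```

```text
t20.60 blockpos [-0.1272 -0.0895  0.2262] yawerr -0.02 tilt 0.53 F(block) [-0.3  0.  -2.1] grip 0.0208 49.8 q [-0.66  0.43  1.61  0.    1.09  1.33]
top 371
side 479
wrist 1055
```

View pics/rim9.png

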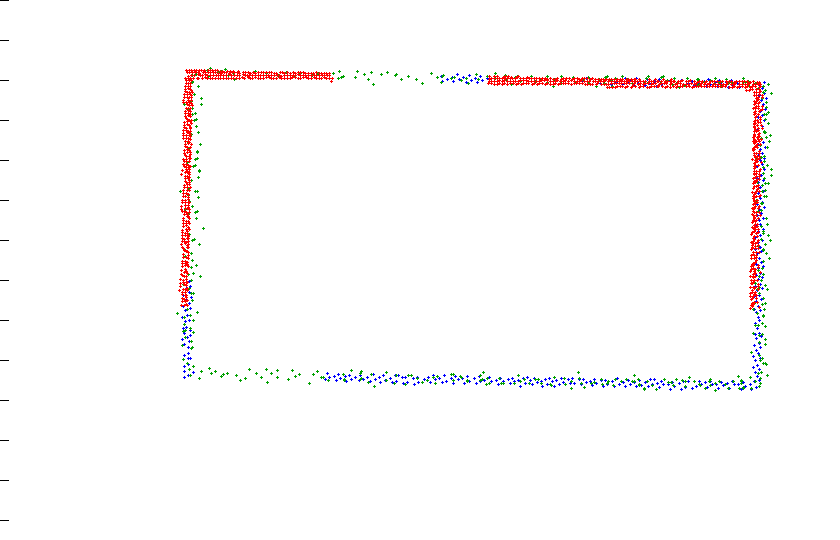

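The rim plot shows the full tray outline. Its centre is at about block (-0.195, -0.117) and it is turned about -1.2° relative to the block. Next I'll check the held plug's offset.

```bash
cat > held.py <<'E'
from look import *
def held():
    o=status.get_obs(); p,W=grab("wrist","_h"); T=R.from_quat(o["tool_rot"]).as_matrix(); L=(W-o["position"])@T
    g=L[np.isfinite(L[...,2])]; r=np.hypot(g[:,1],g[:,2]+.019)
    a=(r>.022)&(r<.042)&(g[:,0]>.013)&(g[:,0]<.04); b=(r<.02)&(g[:,0]>.05)&(g[:,0]<.13)
    print("spokes toolx",np.percentile(g[a,0],[5,50,95]).round(4),"mod %.1f"%(np.rad2deg(np.angle(np.mean(np.exp(4j*np.arctan2(-(g[a,2]+.019),g[a,1])))))/4%90),"tip x",np.percentile(g[b,0],[97,99]).round(4),"thread mid y",np.median(g[b,1]).round(4),"ztop by x",[(round(x,2),np.percentile(g[b&(abs(g[:,0]-x)<.008),2],5).round(4)) for x in(.06,.075,.09) if (b&(abs(g[:,0]-x)<.008)).any()])
if __name__=="__main__": st(); held()
E
python3 held.py
```

```text
t20.75 blockpos [-0.1312 -0.0887  0.2213] yawerr -0.03 tilt 0.16 F(block) [-0.2  0.  -2.6] grip 0.0202 49.8 q [-0.66  0.43  1.62 -0.    1.09  1.33]
spokes toolx [0.0184 0.0241 0.028 ] mod 24.1 tip x [0.0966 0.0975] thread mid y -0.0018 ztop by x [(0.06, np.float64(-0.0292)), (0.07, np.float64(-0.0297)), (0.09, np.float64(-0.0294))]
```

Emit:
arm_command --deltas '[-0.8,-0.034,0.034,0,0,-0.8,-0.034,0.034,0,0,-0.8,-0.033,0.033,0,0,-0.8,0,0,0.05,0,-0.8,0,0,0.05,0,-0.8,0,0,0.04,0,-0.8,0,0,0.015,0,-0.8,0,0,0,0,-0.8,0,0,0,0]'

```text
time: 21.92
position: [0.3615, -0.2953, 0.0674]
tool_rot: [0.978, -0.21, -0.0, -0.0]
ft_force: [-0.5, 0.0, -1.8]
grip_width: 0.021
grip_force: 49.8
```

```bash
python3 held.py; python3 - <<'E'
from tr import *
rim(("side","top"),"10")
A=np.load("pics/rim10.npy"); print(A.min(0),A.max(0))
r=cv2.minAreaRect((A[:,:2]*1000).astype(np.float32)); print(r)
E
```

```text
t21.93 blockpos [-0.2312 -0.1899  0.0674] yawerr -0.03 tilt 0.03 F(block) [-0.4 -0.2 -1.8] grip 0.0210 49.8 q [-0.93  0.59  1.95  0.    0.59  1.07]
spokes toolx [0.0189 0.0246 0.0285] mod 23.8 tip x [0.0971 0.0981] thread mid y -0.0016 ztop by x [(0.06, np.float64(-0.0303)), (0.07, np.float64(-0.0307)), (0.09, np.float64(-0.0304))]
side 379
top 439
[-0.27497899 -0.26704225  0.02700242] [-0.11414145  0.03014366  0.03599708]
((-194.532470703125, -118.13629150390625), (295.1868896484375, 156.76626586914062), 88.95939636230469)
```

Emit:
arm_command --deltas '[-0.8,0,0,0.02,0,-0.8,0,0,0.014,0,-0.8,0,0,0.007,0,-0.8,0,0,0.002,0,-0.8,0,0,0,0]'

```text
time: 22.7
position: [0.3606, -0.2933, 0.0259]
tool_rot: [0.978, -0.21, -0.001, -0.001]
ft_force: [-2.2, 5.7, 15.0]
grip_width: 0.0209
grip_force: 50.0
```

```bash
python3 held.py
```

```text
t22.70 blockpos [-0.2329 -0.1884  0.0259] yawerr -0.02 tilt 0.18 F(block) [-4.3  4.3 15. ] grip 0.0209 50.0 q [-0.92  0.68  1.97  0.    0.49  1.07]
spokes toolx [0.0173 0.0232 0.0284] mod 25.4 tip x [0.1127 0.1137] thread mid y -0.0007 ztop by x [(0.06, np.float64(-0.0336)), (0.07, np.float64(-0.0359)), (0.09, np.float64(-0.0349))]
```

Emit:
arm_command --deltas '[-0.8,0,0,-0.002,0,-0.4,0,0,0,0,-0.3,0,0,0,0,-0.1,0,0,0,0,0.1,0,0,0,0,0.2,0,0,0,0,0.2,0,0,0,0,0.2,0,0,-0.03,0,0.2,0,0,-0.05,0,0.2,0,0,-0.05,0,0.2,0,0,0,0]'

```text
time: 24.12
position: [0.3632, -0.2974, 0.1599]
tool_rot: [0.978, -0.21, 0.003, 0.003]
ft_force: [1.0, 0.6, 0.3]
grip_width: 0.052
grip_force: 0.0
```

```bash
python3 - <<'E'
from look import *
st(); p,W=grab("side","11"); cv2.imwrite("pics/s11.png",cv2.resize(p[120:270,160:340,::-1],None,fx=4,fy=4,interpolation=3))
for n in("side","wrist","top"):
    p,W=grab(n,"11"); B=(W-O)@RB
    m=np.isfinite(B[...,2])&(B[...,2]>.014)&(B[...,2]<.09)&(abs(B[...,0]+.1955)<.066)&(B[...,1]>-.25)&(B[...,1]<-.08)
    A=B[m]; print(n,len(A),A.min(0).round(3),A.max(0).round(3)) if len(A) else 0
E
```

```text
t24.12 blockpos [-0.2288 -0.1911  0.1599] yawerr -0.02 tilt 0.52 F(block) [0.7 1.  0.3] grip 0.0520 0.0 q [-0.92  0.42  1.89  0.    0.83  1.07]
side 494 [-0.256 -0.212  0.014] [-0.132 -0.155  0.064]
wrist 3452 [-0.257 -0.209  0.015] [-0.131 -0.151  0.063]
top 477 [-0.22  -0.21   0.014] [-0.131 -0.154  0.066]
```

View pics/s11.png

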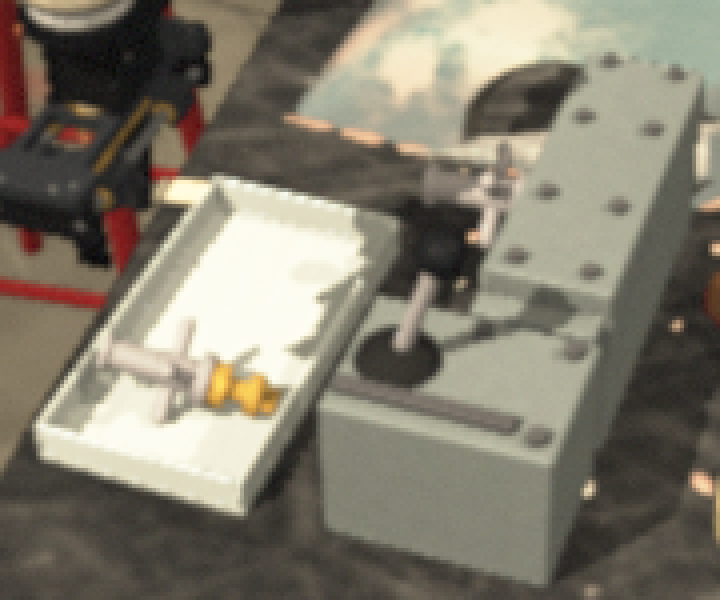

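Plug 1 lies inside the tray at crop (185,370), within x -0.257 to -0.131. Now for the middle plug.

Emit:
arm_command --deltas '[-1,0,0,-0.04,0,-1,0.039,-0.0416,0,0,-1,0.039,-0.0416,0,0,-1,0.039,-0.0416,0,0,-1,0.039,-0.0416,0,0,-1,0.039,-0.0416,0,0,-1,0,0,0.025,0,-1,0,0,0.025,0,-1,0,0,0,0]'

```text
time: 25.45
position: [0.622, -0.1843, 0.1419]
tool_rot: [0.978, -0.21, -0.005, -0.001]
ft_force: [-1.0, 0.3, -0.8]
grip_width: 0.0006
grip_force: 0.0
```

```bash
python3 wl.py
```

```text
t25.45 blockpos [-0.0392  0.0183  0.1419] yawerr -0.02 tilt 0.56 F(block) [-1.  -0.1 -0.8] grip 0.0006 0.0 q [-0.46  0.66  1.43 -0.    1.06  1.53]
wrist 0 spoke angle hist (deg from right, ccw... )  {-150: 124, -135: 32, -45: 76, -30: 103, 45: 145, 60: 265, 120: 95, 135: 326, 150: 3}
  nose pts 535 [-0.0461 -0.0003  0.1086]
  y0 0 spoke x 5/50/95% [-0.0315 -0.0258 -0.0213] nose end x [-0.0597 -0.0589] ang mod90 53.9
wrist -0.09 spoke angle hist (deg from right, ccw... )  {}
  nose pts 0 
none -0.09
```

Emit:
arm_command --deltas '[-1,0.003,0,0.01,0,-1,0,-0.005,0.0075,0,-1,0,-0.005,0.0075,0,-1,0,-0.003,0.0095,0,-1,0,-0.003,0.0095,0,-1,0,-0.0025,0.0085,0,-1,0,-0.0025,0.0085,0,-1,0,0,0,0]'

```text
time: 26.5
position: [0.6377, -0.1679, 0.0869]
tool_rot: [0.978, -0.21, 0.002, 0.0]
ft_force: [0.5, 0.2, 4.4]
grip_width: 0.0006
grip_force: 2.3
```

```bash
python3 wl.py
```

```text
t26.50 blockpos [-0.0317  0.0396  0.0869] yawerr -0.00 tilt 0.22 F(block) [0.4 0.4 4.4] grip 0.0006 2.3 q [-0.43  0.73  1.45  0.    0.95  1.57]
wrist 0 spoke angle hist (deg from right, ccw... )  {-180: 68, -165: 173, 15: 49, 30: 515, 45: 1, 135: 31, 150: 132, 165: 163}
  nose pts 0 
none 0
wrist -0.09 spoke angle hist (deg from right, ccw... )  {}
  nose pts 0 
none -0.09
```

Mod is about 34 as expected. Three more strokes to go.

Emit:
arm_command --deltas '[-1,0,0,-0.04,0,-1,-0.002,0,-0.024,0,-1,0,0.023,0,0,-1,0,0,0,0,-1,0,0,0.015,0,-1,0,-0.005,0.0075,0,-1,0,-0.005,0.0075,0,-1,0,-0.003,0.0095,0,-1,0,-0.003,0.0095,0,-1,0,-0.003,0.0085,0,-1,0,-0.003,0.0085,0,-1,0,0,0,0]'

```text
time: 28.05
position: [0.635, -0.1672, 0.0831]
tool_rot: [0.978, -0.21, 0.001, -0.0]
ft_force: [1.1, 1.6, 8.2]
grip_width: 0.0009
grip_force: 3.7
```

Emit:
arm_command --deltas '[-1,0,0,-0.04,0,-1,-0.002,0,-0.026,0,-1,0,0.022,0,0,-1,0,0,0,0,-1,0,0,0.015,0,-1,0,-0.005,0.0075,0,-1,0,-0.005,0.0075,0,-1,0,-0.003,0.0095,0,-1,0,-0.003,0.0095,0,-1,0,-0.003,0.0085,0,-1,0,-0.003,0.0085,0,-1,0,0,0,0]'

```text
time: 29.55
position: [0.6327, -0.1658, 0.0829]
tool_rot: [0.978, -0.21, 0.0, -0.001]
ft_force: [0.6, 3.0, 8.0]
grip_width: 0.0006
grip_force: 3.9
```

Emit:
arm_command --deltas '[-1,0,0,-0.04,0,-1,-0.002,0,-0.026,0,-1,0,0.022,0,0,-1,0,0,0,0,-1,0,0,0.015,0,-1,0,-0.005,0.0075,0,-1,0,-0.005,0.0075,0,-1,0,-0.003,0.0095,0,-1,0,-0.003,0.0095,0,-1,0,-0.003,0.0085,0,-1,0,-0.003,0.0085,0,-1,0,0,0,0]'

```text
time: 31.05
position: [0.6308, -0.1655, 0.0826]
tool_rot: [0.978, -0.21, 0.0, -0.0]
ft_force: [1.2, 1.3, 7.0]
grip_width: 0.0007
grip_force: 3.2
```

Emit:
arm_command --deltas '[-1,0,0,-0.05,0,-1,0,0,-0.05,0,-1,-0.025,0.04,0,0,-1,0,0,0,0]'

```text
time: 31.55
position: [0.5881, -0.1927, 0.1818]
tool_rot: [0.977, -0.211, -0.002, -0.0]
ft_force: [0.8, 0.2, -0.8]
grip_width: 0.0006
grip_force: 0.0
```

```bash
python3 wl.py
```

```text
t31.55 blockpos [-0.0667 -0.0034  0.1818] yawerr -0.16 tilt 0.27 F(block) [ 0.7  0.5 -0.8] grip 0.0006 0.0 q [-0.5   0.57  1.49 -0.    1.09  1.5 ]
wrist 0 spoke angle hist (deg from right, ccw... )  {-165: 186, -150: 12, -75: 13, -60: 54, 15: 54, 30: 213, 105: 175, 120: 91, 135: 3, 150: 3, 165: 1}
  nose pts 894 [-0.0556 -0.0005  0.1055]
  y0 0 spoke x 5/50/95% [-0.04   -0.0341 -0.0292] nose end x [-0.0869 -0.086 ] ang mod90 29.1
wrist -0.09 spoke angle hist (deg from right, ccw... )  {}
  nose pts 0 
none -0.09
```

Emit:
arm_command --deltas '[0.15,0.003,-0.002,0,0,0.15,0,0,0,0,0.15,0,0,0.05,0,0.15,0,0,0.05,0,0.15,0,0,0,0,-0.8,0,0,0,0,-0.8,0,0,0,0,-0.8,0,0,0,0,-0.8,0,0,0,0,-0.8,0,0,0,0]'

```text
time: 32.85
position: [0.5954, -0.1919, 0.0844]
tool_rot: [0.978, -0.21, 0.001, -0.0]
ft_force: [1.3, 2.1, 2.1]
grip_width: 0.0209
grip_force: 49.9
```

Emit:
arm_command --deltas '[-0.8,-0.004,0,0,0,-0.8,-0.004,0,0,0,-0.8,0,0,0,0]'

```text
time: 33.22
position: [0.5862, -0.1881, 0.0834]
tool_rot: [0.978, -0.21, -0.001, -0.0]
ft_force: [-1.0, 0.1, 1.3]
grip_width: 0.0209
grip_force: 49.8
```

```bash
python3 -c "
from blk import *; st()"
```

```text
t33.23 blockpos [-0.0703  0.      0.0834] yawerr -0.03 tilt 0.11 F(block) [-1.  -0.3  1.3] grip 0.0209 49.8 q [-0.49  0.69  1.57 -0.    0.88  1.5 ]
```

Free, since it moved about 9 mm with no load. I'll draw it out, lift it and re-check the tray and the held plug.

Emit:
arm_command --deltas '[-0.8,-0.01,0,0,0,-0.8,-0.012,0,0,0,-0.8,-0.015,0,0,0,-0.8,-0.015,0,0,0,-0.8,-0.01,0,0,0,-0.8,0,0,0,0,-0.8,0,0,-0.05,0,-0.8,0,0,-0.05,0,-0.8,0,0,-0.04,0,-0.8,0,0,0,0,-0.8,0,0,0,0]'

```text
time: 34.6
position: [0.53, -0.1628, 0.2227]
tool_rot: [0.978, -0.21, -0.001, -0.0]
ft_force: [-0.1, -0.1, -2.8]
grip_width: 0.0207
grip_force: 49.8
```

```bash
python3 held.py; python3 - <<'E'
from tr import *
rim(("top","side","wrist"),"12")
A=np.load("pics/rim12.npy")
for _ in range(2):
    r=cv2.minAreaRect((A[:,:2]*1000).astype(np.float32)); print(r)
E
```

```text
t34.60 blockpos [-1.319e-01  1.000e-04  2.227e-01] yawerr -0.03 tilt 0.10 F(block) [-0.1 -0.1 -2.8] grip 0.0207 49.8 q [-0.5   0.43  1.61 -0.    1.1   1.49]
spokes toolx [0.0197 0.0253 0.0293] mod 29.8 tip x [0.0973 0.0985] thread mid y -0.0021 ztop by x [(0.06, np.float64(-0.0287)), (0.07, np.float64(-0.0293)), (0.09, np.float64(-0.0292))]
top 635
side 573
wrist 1445
((-200.06251525878906, -127.38664245605469), (304.0147399902344, 161.38063049316406), 88.90916442871094)
((-200.06251525878906, -127.38664245605469), (304.0147399902344, 161.38063049316406), 88.90916442871094)
```

View pics/rim12.png

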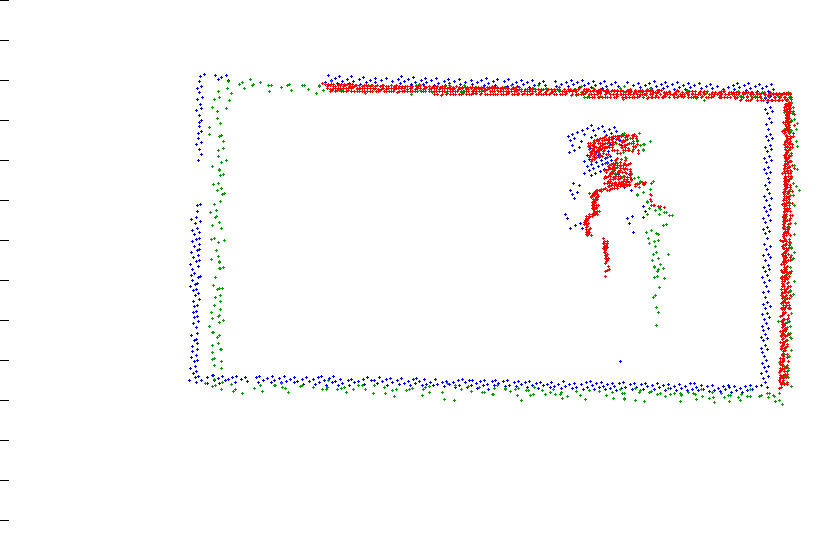

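The three views disagree by 5–12 mm in sequence, so the tray is being knocked right now. I'll wait and measure again.

Emit:
arm_command --deltas '[-0.8,0,0,0,0,-0.8,0,0,0,0,-0.8,0,0,0,0,-0.8,0,0,0,0,-0.8,0,0,0,0,-0.8,0,0,0,0,-0.8,0,0,0,0,-0.8,0,0,0,0]'

```text
time: 35.8
position: [0.5307, -0.1631, 0.2236]
tool_rot: [0.978, -0.21, 0.0, 0.0]
ft_force: [1.1, 0.3, -1.1]
grip_width: 0.0207
grip_force: 49.8
```

```bash
python3 held.py; cat > edges.py <<'E'
from tr import *
P=rim(("top","side","wrist","top"),sys.argv[1]) 
for A in P:
    x,y=A[:,0]*1000,A[:,1]*1000
    far=x>np.percentile(x,99.5)-12; near=x<np.percentile(x,.5)+12; L=y>np.percentile(y,99.5)-12; Rr=y<np.percentile(y,.5)+12
    print("far fit",np.polyfit(y[far],x[far],1).round(3),"near",np.polyfit(y[near],x[near],1).round(3),"L y %.1f R y %.1f"%(np.median(y[L]),np.median(y[Rr])))
E
python3 edges.py 13; python3 edges.py 14
```

```text
t35.80 blockpos [-1.312e-01  1.000e-04  2.236e-01] yawerr -0.03 tilt 0.00 F(block) [ 0.9  0.8 -1.1] grip 0.0207 49.8 q [-0.5   0.43  1.61 -0.    1.1   1.49]
spokes toolx [0.0201 0.0257 0.0298] mod 29.5 tip x [0.0976 0.0989] thread mid y -0.0021 ztop by x [(0.06, np.float64(-0.0294)), (0.07, np.float64(-0.0302)), (0.09, np.float64(-0.0302))]
top 639
side 586
wrist 1408
top 643
far fit [ 1.00000e-02 -1.25779e+02] near [ 1.50000e-02 -2.75021e+02] L y 9.9 R y -275.1
far fit [ 1.60000e-02 -1.24149e+02] near [ 1.50000e-02 -2.74894e+02] L y 8.6 R y -277.1
far fit [ 2.20000e-02 -1.22847e+02] near [  -0.969 -528.367] L y -52.1 R y -272.9
far fit [ 1.20000e-02 -1.25617e+02] near [ 1.60000e-02 -2.74979e+02] L y 9.7 R y -275.1
top 645
side 597
wrist 1400
top 651
far fit [ 1.10000e-02 -1.25669e+02] near [ 1.50000e-02 -2.75038e+02] L y 9.7 R y -275.1
far fit [ 1.50000e-02 -1.24531e+02] near [ 1.50000e-02 -2.74724e+02] L y 8.1 R y -276.8
far fit [ 2.20000e-02 -1.22943e+02] near [  -0.717 -460.916] L y -52.3 R y -272.8
far fit [ 1.20000e-02 -1.25609e+02] near [ 1.50000e-02 -2.75045e+02] L y 9.6 R y -275.1
```

The tray has settled, with its centre at about (-0.202, -0.133). I'll place the second plug at y = -0.063.

Emit:
arm_command --deltas '[-0.8,-0.0356,0.021,0,0,-0.8,-0.0356,0.021,0,0,-0.8,-0.0356,0.021,0,0,-0.8,0,0,0.05,0,-0.8,0,0,0.05,0,-0.8,0,0,0.04,0,-0.8,0,0,0.014,0,-0.8,0,0,0,0,-0.8,0,0,0,0]'

```text
time: 37.38
position: [0.4082, -0.1772, 0.0702]
tool_rot: [0.978, -0.21, 0.001, 0.0]
ft_force: [-0.1, -0.1, -0.9]
grip_width: 0.0209
grip_force: 49.8
```

```bash
python3 held.py; python3 edges.py 15
```

```text
t37.38 blockpos [-0.2372 -0.063   0.0702] yawerr -0.03 tilt 0.10 F(block) [-0.1 -0.1 -0.9] grip 0.0209 49.8 q [-0.66  0.57  2.01  0.    0.56  1.33]
spokes toolx [0.0202 0.0258 0.0299] mod 29.4 tip x [0.0977 0.0989] thread mid y -0.0021 ztop by x [(0.06, np.float64(-0.0298)), (0.07, np.float64(-0.0304)), (0.09, np.float64(-0.0305))]
top 537
side 495
wrist 5693
top 541
far fit [ 1.40000e-02 -1.25213e+02] near [ 1.00000e-02 -2.76236e+02] L y 9.1 R y -275.0
far fit [ 1.70000e-02 -1.24148e+02] near [ 1.40000e-02 -2.75196e+02] L y 7.3 R y -276.9
far fit [ 1.40000e-02 -1.25127e+02] near [ 2.800e-02 -2.725e+02] L y 10.6 R y -271.3
far fit [ 1.40000e-02 -1.25131e+02] near [ 8.00000e-03 -2.76535e+02] L y 9.0 R y -275.2
```

Tray unchanged. Lowering to just above contact, then releasing.

Emit:
arm_command --deltas '[-0.8,0,0,0.02,0,-0.8,0,0,0.015,0,-0.8,0,0,0.006,0,-0.8,0,0,0,0,-0.8,0,0,0,0,-0.4,0,0,0,0,-0.3,0,0,0,0,-0.1,0,0,0,0,0.1,0,0,0,0,0.2,0,0,0,0,0.2,0,0,0,0,0.2,0,0,0,0]'

```text
time: 39.12
position: [0.4074, -0.1767, 0.0285]
tool_rot: [0.978, -0.21, -0.0, -0.0]
ft_force: [-0.5, -0.0, 0.2]
grip_width: 0.0518
grip_force: 0.0
```

Emit:
arm_command --deltas '[0.2,0,0,-0.03,0,0.2,0,0,-0.05,0,0.2,0,0,-0.05,0,0.2,0,0,-0.06,0,0.2,-0.03,0.05,0,0,0.2,-0.03,0.05,0,0,0.2,0,0.05,0,0,0.2,0,0.06,0,0,0.2,0,0,0,0,0.2,0,0,0,0]'

```text
time: 40.38
position: [0.2661, -0.3426, 0.2182]
tool_rot: [0.978, -0.211, -0.0, -0.001]
ft_force: [0.6, 0.1, 0.4]
grip_width: 0.0519
grip_force: 0.0
```

```bash
python3 - <<'E'
from look import *
st()
for n in("side","top"):
    p,W=grab(n,"16"); B=(W-O)@RB; knob(W,n)
    for lo,hi in((-.265,-.14),(-.13,.0)):
        m=np.isfinite(B[...,2])&(B[...,2]>.013)&(B[...,2]<.09)&(B[...,0]>-.268)&(B[...,0]<-.132)&(B[...,1]>lo)&(B[...,1]<hi)
        A=B[m]; print(n,len(A),A.min(0).round(3),A.max(0).round(3)) if len(A) else 0
    for nm,x,y in(("lid",.543,-.603),("tube",.3998,-.517)): print(nm,proj(n,[x,y,.01]).round(0))
cv2.imwrite("pics/s16.png",cv2.resize(np.load("pics/side16.npz")["p"][110:340,140:350,::-1],None,fx=2.6,fy=2.6,interpolation=3))
a,b=(np.load(f"pics/{f}.npz")["p"].astype(int) for f in("top0","top16")); d=abs(a-b).sum(2)[175:285,300:380]; print("diff lid/tube",(d>90).sum())
E
python3 edges.py 17
```

```text
t40.38 blockpos [-0.2989 -0.2722  0.2182] yawerr -0.09 tilt 0.12 F(block) [0.5 0.4 0.4] grip 0.0519 0.0 q [-1.17  0.28  1.89  0.    0.97  0.83]
side knob 152 [ 0.0009 -0.2108  0.2242]
side 502 [-0.261 -0.232  0.013] [-0.139 -0.17   0.064]
side 436 [-0.256 -0.088  0.013] [-0.133 -0.026  0.064]
lid [[268. 304.]]
tube [[208. 280.]]
top knob 187 [-0.0025 -0.2038  0.2291]
top 638 [-0.267 -0.229  0.015] [-0.139 -0.171  0.066]
top 631 [-0.26  -0.084  0.013] [-0.133 -0.025  0.067]
lid [[353. 200.]]
tube [[321. 256.]]
diff lid/tube 653
top 787
side 673
wrist 4282
top 793
far fit [ 1.30000e-02 -1.25373e+02] near [ 1.50000e-02 -2.74998e+02] L y 9.5 R y -275.1
far fit [ 1.3000e-02 -1.2474e+02] near [ 1.70000e-02 -2.74554e+02] L y 8.2 R y -277.2
far fit [ 1.40000e-02 -1.24935e+02] near [ 1.80000e-02 -2.73891e+02] L y 10.0 R y -274.0
far fit [ 1.30000e-02 -1.25448e+02] near [ 1.50000e-02 -2.75103e+02] L y 9.6 R y -275.1
```

View pics/s16.png

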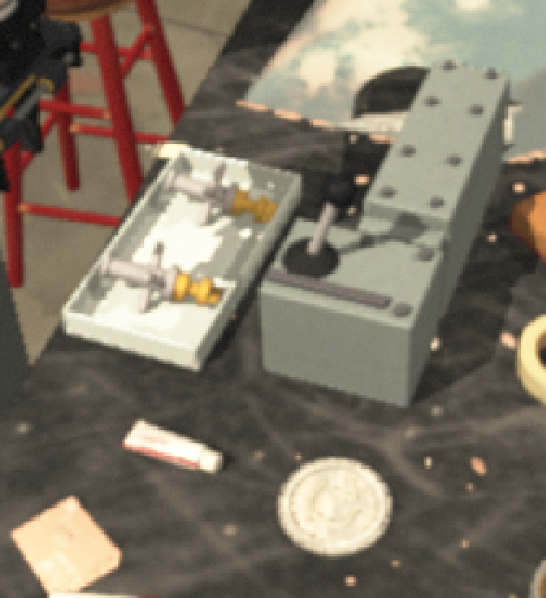

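Both plugs lie wholly inside the tray (crop (160,280) and (225,200)) and all three ports are empty. The lever is in float with its knob at (340,190), and the lid (335,505) and tube (172,447) have not moved. Handing in.

```bash
python3 -c "
from rig import order; print(order.hand_in())"
```

```text
the job is handed in; nothing more can be done
None
```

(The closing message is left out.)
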